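# Pyrometer through the kiln lid port

### The arm

A 6-joint arm with a two-finger parallel gripper is mounted at the origin on the work surface. World frame = base frame: x ahead of the robot, y to its left, z up, the work surface at z = 0. Lengths are in m, angles in rad, forces in N, time in s.
With the tool pointing down it reaches from about 0.4 to 0.925 m from the base axis. Payload 3.4 kg.
Tool frame: the origin (TCP) lies at the very end of the fingers, on their centre line; the grasp point (between the pads) lies 19 mm behind it; z points along the fingers, y is the line along which they close (so a half turn about z gives the same grasp; the last joint's range is limited). The gripper opens to 85 mm and grips with 20 to 120 N. Pads are 22 mm wide; open, the fingers measure 114 mm over their backs; the gripper's body (76 mm by 85 mm) begins 54 mm behind the grasp point. The pads swing forward as they close: fully open they stand 13 mm farther back than shut.
Start: joints at [1.135, 0.307, 1.506, -0, 1.328, -0.073], TCP at [0.204, 0.538, 0.231] pointing down, gripper open.
Joint ranges: [-3.12, 3.12], [-1.05, 2.28], [0.14, 2.33], [-1.42, 4.57], [0.1, 2.73], [-2.68, 2.68]. Speed limits (rad/s): [2.57, 2.57, 3.14, 3.14, 3.14, 3.14].

### API

Orientations are given as a 3x3 rotation matrix whose columns are the frame's x, y, z axes.
In Python, from cell import manip gives the robot as it stands.
- The arm moves only by the shell command python3 -m inch 'ROWS' [OPENING] [FORCE]. ROWS is JSON, a list that holds one entry, the list of rows, each a list of 4 numbers: the shift along the tool's x, y, z in mm, then the turn about the tool's z in rad. In form: [[[x, y, z, spin], ...]]. A call has 1 to 20 rows; each row shifts and turns the commanded pose from where the row before left it, along the tool's axes as they then stand; what a row does not reach is not made up. A row lasts 1/10 s, in which the tool goes at most 50 mm and 8.59 degrees, less where a joint would pass 70% of its speed; a pose out of reach is approached as far as the arm can. A call with a gripper value outside its range is refused whole. OPENING is the closure, from 0 (fully open) to 1 (shut), set as the call begins (- or left out, the last holds). The fingers move at their own pace and stop on an object; FORCE is the grip in N (left out, the last holds). Time passes only in rows, so rows that do not move let the fingers close. It gives the time, the measured TCP pose, the force, the opening and the grip force at its end, in the units of the state.
- manip.get_state(): the state, without advancing time (a new reading comes with each control period).
- manip.snapshot(name): name is "scene" or "side" or "wrist"; returns a dict with "pixels" (420x560x3 uint8, blue, green, red), "fx", "fy", "cx", "cy" (pixels), "eye" and "orientation" of the camera in the world. Camera axes: x right, y down, z forward; pixel columns grow to the right and rows downward; lengths in m; the calibration is good to about 2 mm. A picture is of the moment at which its call begins. There is no depth.
- manip.job_done(): hands the job in; it is judged then, once.
The state is a dict: "clock": time; "joint_positions": joint angles; "joint_velocities": joint speeds; "effort": joint torques, N m; "ee_pos": TCP position; "tcp_rot": TCP orientation; "ft_force": force on the tool from outside, world axes, zero at the start; "torque": the same for the moment, N m; "grip_width": opening from 0.0 (shut) to 1.0 (fully open); "grasp_force": force on a finger pad.
Only numpy, scipy, OpenCV 4.12 (cv2) and the standard library are available. Lean on these libraries where they do the work, as an engineer would, in place of code of your own. Each camera call takes 0.05 s, during which the arm holds its last target. There are 200 camera calls.

### The job

Pull the ceramic plug out of the port in the kiln's lid and set it down, without dropping it, on the square kiln-shelf slab on the bench, and let go of it. Then lift the stem pyrometer out of its forked stand and lower its steel stem through the open port, the pyrometer never touching the kiln, until the ring mark on the stem is level with the top of the lid (the tip is then 5 cm inside the chamber). Finish while still holding the pyrometer there, upright, still and centred in the port, resting on nothing; do not let it go, and leave the bowls, the jar and the cup where they are.

Things in the scene. Friction and masses are not known exactly. Their poses are not given: they have to be found in the camera images.
- kiln: Eight-sided top-loading kiln on the floor beside the bench, 490 mm across, cream firebrick lid in a steel band, shut and fixed. Origin on its axis at bench height (z = 0); the lid is 65 mm thick, its top 60 mm above the origin. The port lies 100 mm from the axis toward the kiln's -x, the side of the lid handle, which stays below the lid's top.
- port (a point): Centre of the port's mouth, level with the top of the lid. The port is a straight round vertical bore, 28 mm in diameter, right through the 65 mm lid; below it the chamber is empty for over 400 mm. Axes as the kiln's, z up.
- plug: Tan fireclay plug in the port, about 80 g: a round head 34 mm in diameter and 28 mm high, standing on the lid, over a shank 23 mm in diameter and 40 mm long that hangs loosely in the bore. Origin at the centre of the shank's foot, z up; 68 mm tall in all. Grip the head, 40 to 68 mm above the origin.
- slab: Square tan kiln-shelf slab lying on the bench, 150 x 150 x 16 mm, fixed. Origin at the centre of its underside, its top is 16 mm above.
- stand: Fixed steel post stand. Origin at bench height straight below the resting pyrometer's stem. Its fork, upper face 185 mm up, has a 14 mm slot open toward the stand's -x; the prongs (12 mm wide) end 26 mm from the stem on that side, so the pyrometer can be drawn out along -x once lifted a little, or lifted straight up. Post and base lie on the +x side; nothing stands higher than the fork.
- probe: Stem pyrometer, about 160 g, hanging upright in the fork. Origin at the centre of the underside of its round guard disc (48 mm diameter, 4 mm thick), which rests on the fork; z up. Above the disc a grey handle 30 mm (along x) by 24 mm (along y), its top 74 mm above the origin; below it a straight steel stem 8 mm in diameter and 165 mm long.
- probe_tip (a point): The round lower end of the pyrometer's stem, on its axis 165 mm below the guard disc's underside.
- probe_mark (a point): Centre of the thin dark ring mark around the stem, 115 mm above the tip and 50 mm below the guard disc's underside.
- bowls: Bystander: two nested terracotta bowls, 124 mm across, 60 mm high. Origin at the centre of the underside.
- jar: Bystander: white lidded glaze jar, 80 mm in diameter, 120 mm high. Origin at the centre of the underside.
- cup: Bystander: blue cup without a handle, 72 mm in diameter, 90 mm high. Origin at the centre of the underside.
Mind the look-alikes: they are no part of the job. There is more than one size of the stand; the job needs the smaller.

How it is judged:
By the outcome, as a careful person would: the job done as asked, in the order asked, and still so for the second after the job is handed in, while the arm keeps its last pose, push and grip.
It also fails if it takes over 67 s, if anything falls off the work surface, if the arm or the gripper's body presses on something with over 40 N, if the wrist force passes 120 N, or if a joint passes its speed limit or range.

## Working session

There is one attempt and no reset: what is moved stays moved. The work goes in short steps, Python scripts to look and compute and a shell command to move; the robot and the scene stay as the last step left them, time stands still between calls to the robot, and variables do not carry over. Pictures are saved under pics/ and viewed, at most 10 in all, crops included, and the job is handed in when it is done.

```bash
mkdir -p pics; ls; cat > h.py <<'E'
import numpy as np, cv2
from cell import manip
def snap(cam,name):
    s=manip.snapshot(cam); cv2.imwrite(f'pics/{name}.png',s['pixels']); np.save(f'pics/{name}.npy',s,allow_pickle=True); return s
def load(name): return np.load(f'pics/{name}.npy',allow_pickle=True).item()
def ray(s,u,v):
    d=np.array([(u-s['cx'])/s['fx'],(v-s['cy'])/s['fy'],1.]); d=np.array(s['orientation'])@d
    return np.array(s['eye']),d/np.linalg.norm(d)
def onz(s,u,v,z):
    e,d=ray(s,u,v); return e+d*(z-e[2])/d[2]
def cross(a,b):
    (e1,d1),(e2,d2)=a,b
    t=np.linalg.lstsq(np.stack([d1,-d2],1),e2-e1,rcond=None)[0]
    p,q=e1+t[0]*d1,e2+t[1]*d2; return (p+q)/2,np.linalg.norm(p-q)
def proj(s,p):
    c=np.array(s['orientation']).T@(np.array(p)-s['eye']); return np.array([s['fx']*c[0]/c[2]+s['cx'],s['fy']*c[1]/c[2]+s['cy']])
E
python3 - <<'E'
from h import *
np.set_printoptions(precision=3,suppress=True)
for c in('scene','side','wrist'):
    s=snap(c,c+'0'); print(c,s['fx'],s['cx'],s['cy'],s['eye'],s['orientation'])
st=manip.get_state(); print(st)
cv2.imwrite('pics/m0.png',np.hstack([cv2.imread('pics/scene0.png')]))
E
```

```text
pics
scene 395.58165909812243 276.5050002899229 210.7916122158974 [1.081 0.502 1.041] [[-0.566  0.64  -0.519]
 [ 0.824  0.425 -0.375]
 [-0.019 -0.64  -0.768]]
side 464.6212613246375 283.3436278581 212.3637859947258 [ 0.424 -1.055  0.799] [[ 1.    -0.006  0.029]
 [-0.028 -0.514  0.857]
 [ 0.01  -0.858 -0.514]]
wrist 334.3821895883 283.19053762129005 203.22735266009013 [0.141 0.562 0.373] [[ 0.354  0.902  0.248]
 [ 0.935 -0.341 -0.096]
 [-0.002  0.266 -0.964]]
{'clock': 0.15, 'joint_positions': array([ 1.136,  0.307,  1.507, -0.   ,  1.328, -0.073]), 'joint_velocities': array([-0.001, -0.003, -0.004,  0.001, -0.001, -0.001]), 'effort': array([  0.   , -45.798, -25.222,  -0.   ,   0.009,   0.   ]), 'ee_pos': array([0.203, 0.537, 0.231]), 'tcp_rot': array([[-0.935,  0.354, -0.001],
       [ 0.354,  0.935, -0.001],
       [ 0.   , -0.002, -1.   ]]), 'ft_force': array([-0.79 ,  0.235,  0.104]), 'torque': array([-0.007,  0.049,  0.001]), 'grasp_force': 0.0, 'grip_width': 1.0035329349696205}
```

View pics/scene0.png

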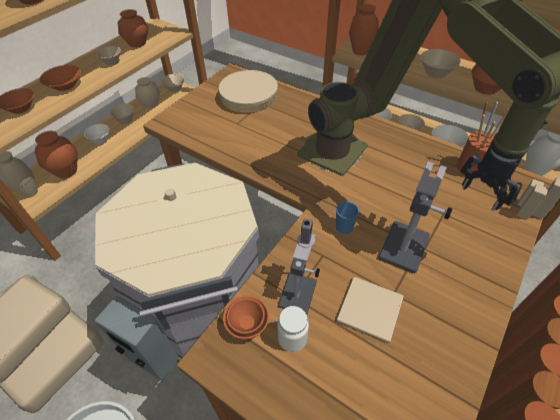

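View pics/side0.png

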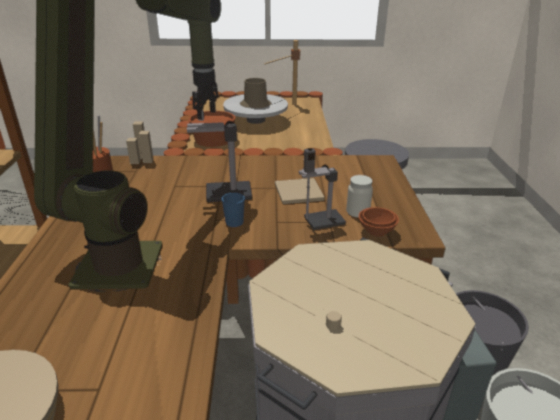

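Scene shows the plug at (170,194), slab about (370,308), the small stand at (300,265) with the probe handle at (307,230), and the larger stand at (410,240). Side shows the plug at (334,320) and the probe handle at (310,155). Next I'll zoom in on the stands and measure.

```bash
python3 - <<'E'
from h import *
np.set_printoptions(precision=3,suppress=True)
a=load('scene0');b=load('side0')
A=a['pixels'][150:350,220:460];B=b['pixels'][110:250,190:400]
A=cv2.resize(A,None,fx=2.2,fy=2.2*1,interpolation=2);A=cv2.resize(A,(480,400));B=cv2.resize(B,(315*1,210))
B=cv2.resize(b['pixels'][115:245,280:400],(320,347),interpolation=2)
C=np.zeros((400,800,3),np.uint8);C[:,:480]=A;C[:347,480:]=B
cv2.imwrite('pics/z1.png',C)
# plug
print('plug',onz(a,170,190,.088),onz(b,334,315,.088),cross(ray(a,170,194),ray(b,334,320)))
# slab, jar and bowls via colour
for s,n,u in((a,'scene',(370,308)),(b,'side',(296,192))):
    hsv=cv2.cvtColor(s['pixels'],cv2.COLOR_BGR2HSV);ref=hsv[u[1],u[0]].astype(int)
    m=(np.abs(hsv.astype(int)-ref)<[5,35,30]).all(2).astype(np.uint8)
    m=cv2.morphologyEx(m,cv2.MORPH_OPEN,np.ones((3,3)))
    k,l,st,c=cv2.connectedComponentsWithStats(m); i=l[u[1],u[0]]
    q=cv2.minAreaRect(np.argwhere(l==i)[:,::-1].astype(np.float32)); print(n,ref,st[i],c[i],onz(s,*c[i],.016),[onz(s,*p,.016)[:2] for p in cv2.approxPolyDP(cv2.convexHull(np.argwhere(l==i)[:,::-1].astype(np.int32)),5,True)[:,0]])
E
```

```text
plug [ 0.557 -0.307  0.088] [ 0.562 -0.305  0.088] (array([ 0.563, -0.306,  0.074]), np.float64(0.0001001704134324453))
scene [ 19  60 207] [ 338  277   65   64 2590] [371.006 308.136] [0.533 0.421 0.016] [array([0.447, 0.476]), array([0.588, 0.502]), array([0.612, 0.361]), array([0.471, 0.336])]
side [ 19  66 175] [276 179  31  21 558] [292.136 188.582] [0.504 0.417 0.016] [array([0.546, 0.354]), array([0.466, 0.341]), array([0.447, 0.477]), array([0.559, 0.492])]
```

View pics/z1.png

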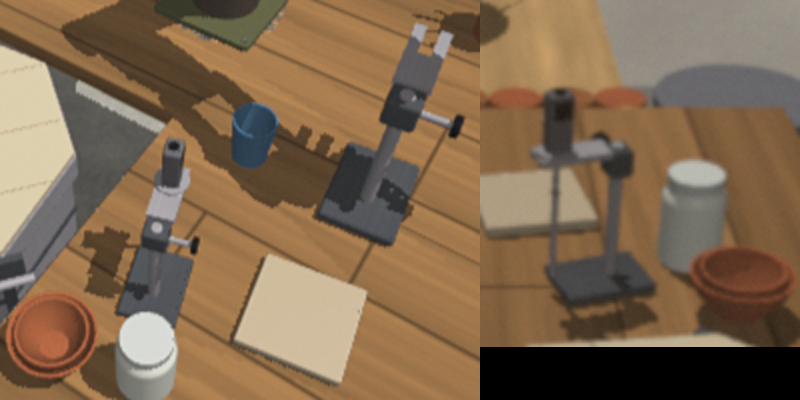

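Scene crop: probe handle top near full-image (306.5,223), with the disc resting on the fork. The large stand at upper right is empty. Side: handle top at (310,150), stem foot near (308,215).

```bash
python3 - <<'E'
from h import *
np.set_printoptions(precision=3,suppress=True)
a=load('scene0');b=load('side0')
print('handle top',onz(a,306.5,222,.259),onz(b,310,150,.259),cross(ray(a,306.5,222),ray(b,310,150)))
# fork joint block z~.18: scene zoom (157,232), side zoom(617,160)
print('post clamp',cross(ray(a,220+157/2,150+232/2),ray(b,280+137/2.667,115+160/2.667)))
print('base ctr',onz(a,220+155/2,150+288/2,.012),onz(b,280+120/2.667,115+278/2.667,.012))
print('post foot',onz(a,220+153/2,150+292/2,.012),onz(b,280+131/2.667,115+272/2.667,.012))
print('jar',onz(a,293,317,.12),'cup',onz(a,347,208,.09),'bowls',onz(a,245,316,.06))
for n,uv in(('plug',(0.56,-0.306,.088)),('slab',(.53,.419,.016))): print(n,proj(a,uv),proj(b,uv))
E
```

```text
handle top [0.54  0.204 0.259] [0.542 0.199 0.259] (array([0.541, 0.203, 0.258]), np.float64(0.0024780259967580455))
post clamp (array([0.612, 0.226, 0.165]), np.float64(0.0038311320816388607))
base ctr [0.608 0.227 0.012] [0.601 0.213 0.012]
post foot [0.615 0.228 0.012] [0.616 0.227 0.012]
jar [0.717 0.28  0.12 ] cup [0.306 0.216 0.09 ] bowls [0.762 0.159 0.06 ]
plug [169.655 190.595] [333.098 315.405]
slab [370.762 306.954] [299.327 188.264]
```

```bash
python3 -m inch '[[[0,0,-35,0],[0,0,-35,0],[0,0,-35,0],[0,0,-35,0],[0,0,-35,0],[0,0,-25,0],[-29,-19,0,0],[-29,-19,0,0],[-29,-19,0,0],[-29,-19,0,0],[-29,-19,0,0],[-29,-19,0,0],[-29,-19,0,0],[-29,-19,0,0],[-29,-19,0,0],[-29,-19,0,0],[-29,-19,0,0],[-29,-19,0,0]]]' 0 && python3 -m inch '[[[-20,-31,0,0],[-20,-31,0,0],[-20,-31,0,0],[-20,-31,0,0],[-20,-31,0,0],[-20,-31,0,0],[-20,-31,0,0],[-20,-31,0,0],[-20,-31,15,0],[-20,-31,20,0],[-20,-31,30,0],[-20,-31,30,0],[-20,-31,30,0],[-20,-31,30,0],[0,0,30,0],[0,0,0,0],[0,0,0,0]]]'
cat > plug.py <<'E'
from h import *
import sys
np.set_printoptions(precision=4,suppress=True)
s=snap('wrist',sys.argv[1]);st=manip.get_state();print(st['clock'],st['ee_pos'],st['tcp_rot'])
print(proj(s,(.56,-.306,.088)),proj(s,(.56,-.306,.06)))
E
python3 plug.py w1
```

```text
clock: 1.95
ee_pos: [0.4487, 0.2, 0.431]
tcp_rot: [[-0.935, 0.354, -0.001], [0.354, 0.935, -0.0], [0.0, -0.0, -1.0]]
ft_force: [-0.2, 0.9, 0.7]
grip_width: 1.0
grasp_force: 0.0
clock: 3.65
ee_pos: [0.5561, -0.3032, 0.2458]
tcp_rot: [[-0.935, 0.354, -0.002], [0.354, 0.935, 0.002], [0.002, 0.001, -1.0]]
ft_force: [-0.2, 0.4, 1.2]
grip_width: 0.998
grasp_force: 0.0
3.7 [ 0.557  -0.3034  0.2475] [[-0.9354  0.3535  0.001 ]
 [ 0.3535  0.9354 -0.0004]
 [-0.001   0.     -1.    ]]
[281.1055 191.8518] [281.2487 185.4099]
```

View pics/w1.png

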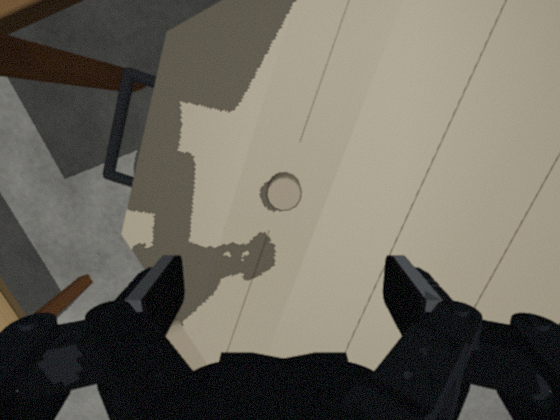

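Wrist view shows the plug head's top at (284,191), as predicted, with the fingers on either side in image x. Going down to it.

```bash
python3 - <<'E'
from h import *
s=load('w1');st=manip.get_state()
g=cv2.cvtColor(s['pixels'],cv2.COLOR_BGR2GRAY)[160:225,250:320]
c=cv2.HoughCircles(cv2.medianBlur(g,3),cv2.HOUGH_GRADIENT,1,30,param1=60,param2=12,minRadius=13,maxRadius=22);print(c+np.array([250,160,0]))
u,v=(c[0,0,:2]+[250,160]);p=onz(s,u,v,.088);d=p-st['ee_pos'];print(p,d,st['tcp_rot'].T@(np.r_[d[:2],.063-st['ee_pos'][2]])*1000, 'expect r',.017*s['fx']/(.30))
E
```

```text
[[[284.5        193.5         16.89999962]]]
[ 0.56257543 -0.30362135  0.088     ] [ 0.00553924 -0.00023494 -0.15946034] [ -5.07730128   1.7370154  184.4656034 ] expect r 18.948324076670332
```

```bash
python3 -m inch '[[[-5,1,25,0],[0,0,30,0],[0,0,30,0],[0,0,30,0],[0,0,20,0],[0,0,20,0],[0,0,15,0],[0,0,14,0],[0,0,0,0],[0,0,0,0]]]' 0 && python3 -m inch '[[[0,0,0,0],[0,0,0,0],[0,0,0,0],[0,0,0,0],[0,0,0,0],[0,0,0,0],[0,0,0,0],[0,0,0,0],[0,0,0,0],[0,0,0,0]]]' 1 40
```

```text
clock: 4.7
ee_pos: [0.5625, -0.3046, 0.0635]
tcp_rot: [[-0.935, 0.353, 0.002], [0.353, 0.935, -0.001], [-0.002, -0.0, -1.0]]
ft_force: [0.6, 0.4, -1.1]
grip_width: 1.001
grasp_force: 0.0
clock: 5.7
ee_pos: [0.5619, -0.3047, 0.063]
tcp_rot: [[-0.935, 0.354, 0.001], [0.354, 0.935, -0.001], [-0.001, -0.0, -1.0]]
ft_force: [-1.7, 0.1, 6.1]
grip_width: 0.382
grasp_force: 39.6
```

```bash
python3 -m inch '[[[0,0,-5,0],[0,0,-10,0],[0,0,-10,0],[0,0,-15,0],[0,0,-20,0],[0,0,-25,0],[0,0,-30,0],[0,0,-35,0],[0,0,-35,0],[0,0,-35,0],[0,0,-30,0],[0,0,-15,0],[0,0,0,0],[0,0,0,0]]]' && python3 plug.py w2
```

```text
clock: 7.1
ee_pos: [0.5613, -0.3043, 0.3274]
tcp_rot: [[-0.935, 0.354, 0.0], [0.354, 0.935, -0.0], [-0.0, -0.0, -1.0]]
ft_force: [-0.1, -0.0, -1.7]
grip_width: 0.384
grasp_force: 39.7
7.15 [ 0.5609 -0.304   0.3263] [[-0.9353  0.3539 -0.0016]
 [ 0.3539  0.9353  0.001 ]
 [ 0.0018  0.0004 -1.    ]]
[280.9343 170.6102] [281.0804 166.7048]
```

View pics/w2.png

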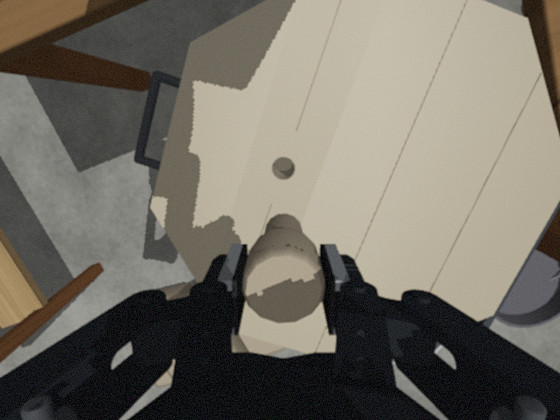

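Port seen open at (283,168), and the plug is firmly held with its shank hanging down. Carrying it over the bench to the slab.

```bash
python3 - <<'E'
from h import *
s=load('w2')
g=cv2.medianBlur(cv2.cvtColor(s['pixels'],cv2.COLOR_BGR2GRAY),3)[145:192,260:308]
c=cv2.HoughCircles(g,cv2.HOUGH_GRADIENT,1,30,param1=60,param2=8,minRadius=9,maxRadius=15)
if c is not None:
    u,v=c[0,0,:2]+[260,145];print(u,v,c[0,0,2],onz(s,u,v,.06),'expect r',.014*s['fx']/(s['eye'][2]-.06))
m=(g<np.percentile(g,60)-25).astype(np.uint8);k,l,st,ce=cv2.connectedComponentsWithStats(m);print(st[1:],ce[1:]+[260,145])
E
python3 -m inch '[[[0,0,-15,0],[0,0,-20,0],[7,15,-20,0],[13,30,-15,0],[13,30,-5,0],[13,30,0,0],[13,30,0,0],[13,30,0,0],[13,30,0,0],[13,30,0,0],[13,30,0,0],[13,30,0,0],[13,30,0,0]]]' && python3 -m inch '[[[13,30,0,0],[13,30,0,0],[13,30,0,0],[13,30,0,0],[13,30,0,0],[13,30,0,0],[13,30,0,0],[13,30,0,0],[13,30,0,0],[13,30,0,0],[13,30,0,0],[6,20,0,0],[0,0,20,0],[0,0,30,0],[0,0,30,0],[0,0,30,0],[0,0,30,0],[0,0,30,0],[0,0,0,0],[0,0,0,0]]]'
```

```text
283.5 167.5 10.6 [ 0.56198336 -0.30355562  0.06      ] expect r 11.417236534749126
[[ 12  12  23  23 424]] [[283.07311321 167.94339623]]
clock: 8.45
ee_pos: [0.544, 0.0399, 0.4003]
tcp_rot: [[-0.935, 0.354, -0.004], [0.354, 0.935, 0.0], [0.004, -0.001, -1.0]]
ft_force: [0.1, 0.3, -1.6]
grip_width: 0.379
grasp_force: 39.9
clock: 10.45
ee_pos: [0.5288, 0.4182, 0.2308]
tcp_rot: [[-0.935, 0.354, -0.003], [0.354, 0.935, -0.002], [0.002, -0.003, -1.0]]
ft_force: [0.4, -0.0, -0.3]
grip_width: 0.381
grasp_force: 39.9
```

```bash
python3 -m inch '[[[0,0,30,0],[0,0,30,0],[0,0,30,0],[0,0,30,0],[0,0,20,0],[0,0,15,0],[0,0,8,0],[0,0,3,0],[0,0,0,0],[0,0,0,0]]]' && python3 -m inch '[[[0,0,1,0],[0,0,1,0],[0,0,1,0],[0,0,1,0],[0,0,0,0],[0,0,0,0]]]' && python3 - <<'E'
from h import *
s=snap('side','s2');w=snap('wrist','w3')
C=np.zeros((420,800,3),np.uint8);C[:,:400]=cv2.resize(s['pixels'][130:230,240:335],(400,420));C[:,400:]=cv2.resize(w['pixels'],(400,420));cv2.imwrite('pics/z2.png',C)
E
```

```text
clock: 11.45
ee_pos: [0.5303, 0.4193, 0.0676]
tcp_rot: [[-0.935, 0.354, 0.002], [0.354, 0.935, 0.001], [-0.001, 0.002, -1.0]]
ft_force: [0.5, 0.5, -0.8]
grip_width: 0.382
grasp_force: 39.9
clock: 12.05
ee_pos: [0.5295, 0.4187, 0.0622]
tcp_rot: [[-0.935, 0.354, -0.0], [0.354, 0.935, -0.0], [0.0, -0.0, -1.0]]
ft_force: [0.9, -0.4, -0.7]
grip_width: 0.381
grasp_force: 39.9
```

View pics/z2.png

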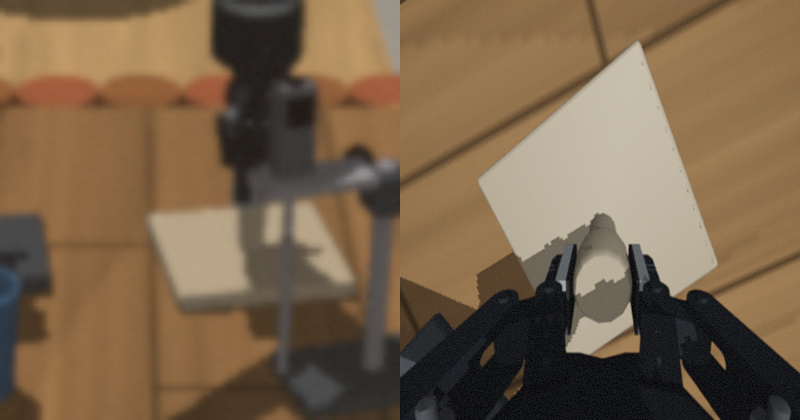

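Wrist view shows the plug over the middle of the slab (about (600,280) in the composite), still a few mm short of contact. Lowering in 1 mm steps.

```bash
python3 -m inch '[[[0,0,1,0],[0,0,1,0],[0,0,0,0],[0,0,0,0]]]' && python3 -m inch '[[[0,0,1,0],[0,0,0,0],[0,0,0,0]]]' && python3 -m inch '[[[0,0,1,0],[0,0,0,0],[0,0,0,0]]]'
```

```text
clock: 12.55
ee_pos: [0.5294, 0.4186, 0.0602]
tcp_rot: [[-0.935, 0.354, -0.0], [0.354, 0.935, -0.0], [0.0, -0.0, -1.0]]
ft_force: [0.0, -1.4, -1.2]
grip_width: 0.382
grasp_force: 39.9
clock: 12.85
ee_pos: [0.5295, 0.4187, 0.0593]
tcp_rot: [[-0.935, 0.354, -0.0], [0.354, 0.935, -0.0], [0.0, -0.0, -1.0]]
ft_force: [0.3, 0.7, -1.3]
grip_width: 0.382
grasp_force: 39.9
clock: 13.15
ee_pos: [0.5296, 0.4188, 0.0591]
tcp_rot: [[-0.935, 0.354, 0.001], [0.354, 0.935, 0.0], [-0.0, 0.001, -1.0]]
ft_force: [-1.5, -2.1, 6.0]
grip_width: 0.384
grasp_force: 40.3
```

Contact made (6 N). Releasing, then up and over to the probe.

```bash
python3 -m inch '[[[0,0,0,0],[0,0,0,0],[0,0,0,0],[0,0,0,0],[0,0,0,0],[0,0,0,0],[0,0,0,0],[0,0,0,0]]]' 0 && python3 -m inch '[[[0,0,-10,0],[0,0,-20,0],[0,0,-30,0],[0,0,-35,0],[0,0,-35,0],[0,0,-35,0],[0,0,-35,0],[0,0,-35,0],[0,0,-35,0],[0,0,-35,0],[0,0,-35,0],[0,0,0,0]]]' && python3 -m inch '[[[-14,-33,0,0],[-14,-33,0,0],[-14,-33,0,0],[-14,-33,0,0],[-14,-33,0,0],[-17,-34,0,0],[0,0,0,-0.14],[0,0,0,-0.14],[0,0,0,-0.14],[0,0,0,-0.13],[0,0,0,-0.13],[0,0,0,0],[0,0,0,0]]]' && python3 - <<'E'
from h import *
s=snap('wrist','w4');a=snap('scene','sc4');st=manip.get_state();print(st['ee_pos'],st['tcp_rot'],st['clock'],proj(s,(.541,.202,.259)))
C=np.zeros((420,800,3),np.uint8);C[:,:560]=s['pixels'];C[:240,560:]=a['pixels'][230:390:,290:450][:, :].repeat(1,0).repeat(1,1)[:0] if 0 else cv2.resize(a['pixels'][230:390,290:450],(240,240));cv2.imwrite('pics/z3.png',C)
E
```

```text
clock: 13.95
ee_pos: [0.5295, 0.4187, 0.0583]
tcp_rot: [[-0.935, 0.354, 0.0], [0.354, 0.935, 0.0], [-0.0, 0.0, -1.0]]
ft_force: [0.7, -0.5, 0.7]
grip_width: 1.002
grasp_force: 0.0
clock: 15.15
ee_pos: [0.531, 0.4197, 0.4061]
tcp_rot: [[-0.935, 0.354, 0.01], [0.354, 0.935, 0.007], [-0.007, 0.01, -1.0]]
ft_force: [0.5, -0.1, 0.3]
grip_width: 1.002
grasp_force: 0.0
clock: 16.45
ee_pos: [0.5401, 0.2017, 0.3982]
tcp_rot: [[-0.951, -0.31, -0.0], [-0.31, 0.951, -0.0], [0.0, -0.0, -1.0]]
ft_force: [0.2, 0.2, -0.4]
grip_width: 1.002
grasp_force: 0.0
[0.54023853 0.20174618 0.39827726] [[-9.50450166e-01 -3.10876931e-01 -1.27431166e-04]
 [-3.10876923e-01  9.50450174e-01 -7.71272648e-05]
 [ 1.45094061e-04 -3.36902128e-05 -9.99999989e-01]] 16.55 [282.89312865 192.0760846 ]
```

View pics/z3.png

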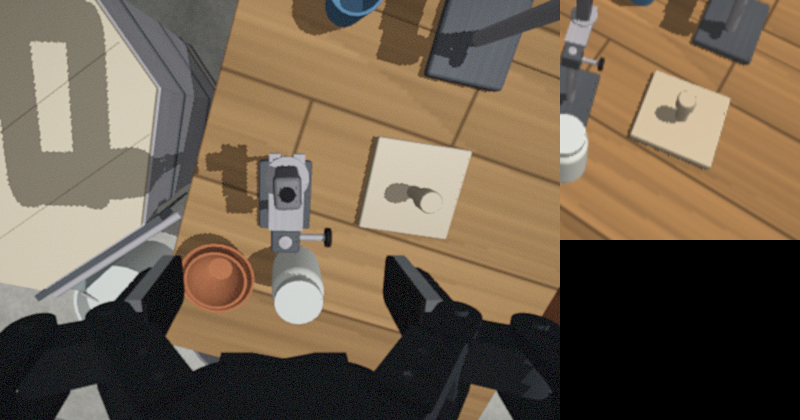

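The plug stands upright on the slab, seen at (430,200). Probe handle top at (287.5,194), clamp at (286,241), stand nearly aligned with the tool.

```bash
python3 - <<'E'
from h import *
np.set_printoptions(precision=4,suppress=True)
s=load('w4');st=manip.get_state()
g=cv2.cvtColor(s['pixels'],cv2.COLOR_BGR2GRAY)
m=(g[180:210,275:302]<45).astype(np.uint8);k,l,t,c=cv2.connectedComponentsWithStats(m);i=1+t[1:,4].argmax();print(t[i],c[i]+[275,180])
p=onz(s,*(c[i]+[275,180]),.259);q=onz(s,286,241,.185);print(p,q,np.degrees(np.arctan2(*(q-p)[1::-1])))
print(st['tcp_rot'].T@(p-st['ee_pos'])*1000)
C=cv2.resize(s['pixels'][140:260,240:330],(600,800)[::1],interpolation=cv2.INTER_NEAREST)
e=cv2.Canny(g[140:260,240:330],50,120)
L=cv2.HoughLinesP(e,1,np.pi/360,12,minLineLength=12,maxLineGap=3)
for x in L[:,0]:
    x=x+[240,140,240,140];A=onz(s,x[0],x[1],.2);B=onz(s,x[2],x[3],.2);print(x,round(float(np.degrees(np.arctan2(*(B-A)[1::-1])))%90,1))
E
```

```text
[  5   8  15  14 156] [286.859  194.5256]
[0.542 0.206 0.259] [0.6113 0.2286 0.185 ] 18.09588148683879
[ -3.013    3.4499 139.2767]
[309 227 311 181] 16.9
[246 189 260 193] 1.6
[300 245 300 231] 18.8
[267 228 268 206] 14.9
[289 187 304 199] 68.8
[260 200 260 156] 17.0
[301 235 324 235] 18.0
[311 209 329 215] 89.0
[274 182 277 209] 23.9
[271 193 272 178] 13.8
[256 221 256 207] 16.8
[301 205 301 178] 18.9
[247 156 263 156] 18.0
[309 233 324 234] 14.0
[299 188 299 203] 18.8
[247 162 247 195] 16.4
[291 157 295 143] 2.4
[302 230 303 213] 15.7
[256 167 256 198] 16.8
[246 185 246 166] 16.4
[273 245 273 230] 17.6
[250 161 263 159] 26.8
[243 259 264 247] 49.4
[240 190 257 196] 87.9
[311 214 327 218] 3.5
[240 213 252 212] 23.0
[281 165 296 167] 10.4
[302 239 316 239] 18.0
[291 154 303 154] 18.0
[259 227 260 213] 13.1
[275 208 287 207] 23.0
[269 229 286 230] 14.5
```

```bash
python3 -m inch '[[[-3,2.5,20,0],[0,0,30,0],[0,0,30,0],[0,0,30,0],[0,0,30,0],[0,0,20,0],[0,0,15,0],[0,0,11,0],[0,0,0,0],[0,0,0,0]]]' 0 && python3 -m inch '[[[0,0,0,0],[0,0,0,0],[0,0,0,0],[0,0,0,0],[0,0,0,0],[0,0,0,0],[0,0,0,0],[0,0,0,0],[0,0,0,0],[0,0,0,0]]]' 1 60
```

```text
clock: 17.55
ee_pos: [0.5429, 0.2052, 0.2127]
tcp_rot: [[-0.95, -0.312, 0.001], [-0.312, 0.95, 0.0], [-0.001, -0.0, -1.0]]
ft_force: [0.4, -0.6, 0.6]
grip_width: 1.0
grasp_force: 0.0
clock: 18.55
ee_pos: [0.5427, 0.2053, 0.2128]
tcp_rot: [[-0.95, -0.313, 0.001], [-0.313, 0.95, 0.0], [-0.001, 0.0, -1.0]]
ft_force: [-1.0, 1.1, 5.5]
grip_width: 0.274
grasp_force: 59.2
```

```bash
python3 -m inch '[[[0,0,-3,0],[0,0,-5,0],[0,0,-8,0],[0,0,-12,0],[0,0,-16,0],[0,0,-20,0],[0,0,-20,0],[0,0,-20,0],[0,0,-20,0],[0,0,-20,0],[0,0,-20,0],[0,0,-18,0],[0,0,-12,0],[0,0,-6,0],[0,0,0,0],[0,0,0,0],[0,0,0,0]]]' && python3 - <<'E'
from h import *
s=snap('side','s5');a=snap('scene','sc5');w=snap('wrist','w5')
x=manip.get_state();p=x['ee_pos'];R=x['tcp_rot'];print(p,R)
for z in(-.028,-.078,-.193):
  q=p+[0,0,z];print(q,proj(a,q),proj(s,q))
C=np.zeros((600,800,3),np.uint8)
u,v=proj(a,p+[0,0,-.1]).astype(int);C[:400,:400]=cv2.resize(a['pixels'][v-50:v+50,u-50:u+50],(400,400));print(u,v)
u,v=proj(s,p+[0,0,-.1]).astype(int);C[:400,400:]=cv2.resize(s['pixels'][v-50:v+50,u-50:u+50],(400,400));print(u,v)
C[400:,:267]=cv2.resize(w['pixels'],(267,200));cv2.imwrite('pics/z4.png',C)
E
```

```text
clock: 20.25
ee_pos: [0.542, 0.2049, 0.4111]
tcp_rot: [[-0.95, -0.313, -0.002], [-0.313, 0.95, -0.001], [0.002, 0.0, -1.0]]
ft_force: [-0.2, 0.6, -2.4]
grip_width: 0.271
grasp_force: 58.6
[0.54222538 0.20500609 0.41145029] [[-9.49794469e-01 -3.12870518e-01 -1.58290016e-03]
 [-3.12870153e-01  9.49795787e-01 -4.80003695e-04]
 [ 1.65361091e-03  3.93373605e-05 -9.99998632e-01]]
[0.54222538 0.20500609 0.38345029] [308.65441353 188.76056093] [311.73638879 107.86983776]
[0.54222538 0.20500609 0.33345029] [307.74101854 203.21581247] [311.00936854 124.96140259]
[0.54222538 0.20500609 0.21845029] [305.90054933 232.34280073] [309.43987767 161.85866207]
307 209
310 132
```

View pics/z4.png

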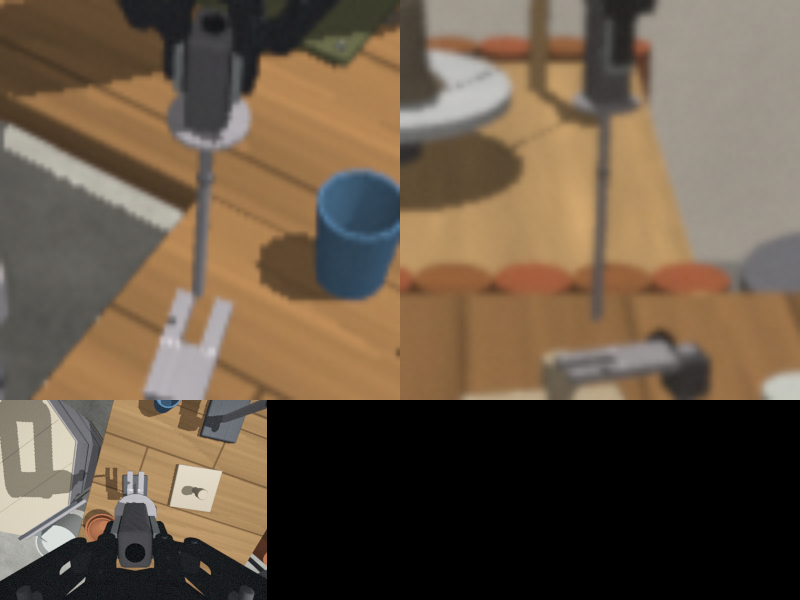

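Scene tip at (306.2,233.2) and side tip at (309.5,161.8), within 1 px of the straight-hang prediction. The probe is vertical and centred in the grip. Carrying it to the port.

```bash
python3 -c "
from h import *
print(cross(ray(load('sc5'),306.2,232.7),ray(load('s5'),309.5,161.8)))"
python3 -m inch '[[[4,-15,0,0],[4,-15,0,0],[8,-29,0,0],[8,-29,0,0],[8,-29,0,0],[8,-29,0,0],[8,-29,0,0],[8,-29,0,0],[8,-29,0,0],[8,-29,0,0],[8,-29,0,0],[8,-29,0,0],[8,-29,0,0],[8,-29,0,0],[8,-29,0,0],[8,-29,0,0],[8,-29,0,0],[6,-15,0,0],[6,-10,0,0]]]' && python3 -m inch '[[[0,0,10,0],[0,0,20,0],[0,0,25,0],[0,0,25,0],[0,0,20,0],[0,0,10,0],[0,0,0,0],[0,0,0,0],[0,0,0,0],[0,0,0,0]]]' && python3 - <<'E'
from h import *
s=snap('side','s6');a=snap('scene','sc6')
x=manip.get_state();p=x['ee_pos'];print(p,x['tcp_rot'])
for q in(p+[0,0,-.193],[.562,-.304,.06]): print(q,proj(a,q),proj(s,q))
C=np.zeros((400,800,3),np.uint8)
for i,c in enumerate((a,s)):
  u,v=proj(c,[.562,-.304,.085]).astype(int);print(u,v);C[:,400*i:400*i+400]=cv2.resize(c['pixels'][v-30:v+30,u-30:u+30],(400,400))
cv2.imwrite('pics/z5.png',C)
E
```

```text
(array([0.54252356, 0.20613392, 0.21810737]), np.float64(4.6059480680998105e-05))
clock: 22.3
ee_pos: [0.5619, -0.306, 0.4119]
tcp_rot: [[-0.95, -0.311, -0.001], [-0.311, 0.95, 0.0], [0.001, 0.001, -1.0]]
ft_force: [-0.7, -0.1, -2.3]
grip_width: 0.27
grasp_force: 59.0
clock: 23.3
ee_pos: [0.5635, -0.3044, 0.3038]
tcp_rot: [[-0.95, -0.313, 0.002], [-0.313, 0.95, -0.001], [-0.002, -0.002, -1.0]]
ft_force: [-0.3, 0.3, -1.9]
grip_width: 0.274
grasp_force: 59.0
[ 0.56319098 -0.30431575  0.30326797] [[-9.49798768e-01 -3.12858055e-01  1.46234307e-03]
 [-3.12859473e-01  9.49799033e-01 -8.64684023e-04]
 [-1.11840867e-03 -1.27878370e-03 -9.99998557e-01]]
[ 0.56319098 -0.30431575  0.11026797] [167.78227019 186.75430494] [335.15155203 307.1563066 ]
[0.562, -0.304, 0.06] [171.55991159 196.88269267] [333.06778323 324.16967145]
169 191
333 315
```

View pics/z5.png

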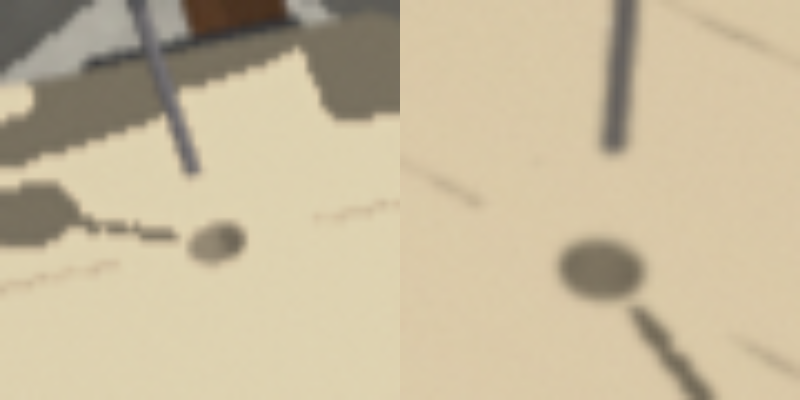

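Scene: tip (167.8,187), port (171.5,197.3). Side: tip (335.1,307.4), port (333.1,325.5). The tip hangs clear above the open port.

```bash
python3 - <<'E'
from h import *
np.set_printoptions(precision=4,suppress=True)
a=load('sc6');s=load('s6');x=manip.get_state()
P=[]
for c,(u,v) in((a,(171.5,197.3)),(s,(333.1,325.5))):
    g=cv2.cvtColor(c['pixels'],cv2.COLOR_BGR2GRAY).astype(int);r=int(round(v));k=int(round(u));w=g[r-5:r+6,k-7:k+8]
    wt=np.clip(np.percentile(w,85)-15-w,0,None).astype(float);yy,xx=np.mgrid[r-5:r+6,k-7:k+8]
    m=((wt*xx).sum()/wt.sum(),(wt*yy).sum()/wt.sum());print('wcentroid',m)
    P.append(onz(c,u,v,.06));print(P[-1],onz(c,*m,.06))
t,e=cross(ray(a,167.8,187-.4),ray(s,335.1,307.3));print('tip',t,e,'tcp',x['ee_pos'])
port,_=cross(ray(a,171.5,197.3),ray(s,333.1,325.5));print('port',port)
for pt in P+[np.array([.562,-.3036,.06])]: print(x['tcp_rot'].T@(pt-t)*1000)
E
```

```text
wcentroid (np.float64(171.3618244538137), np.float64(196.92295898811804))
[ 0.5635 -0.3028  0.06  ] [ 0.5625 -0.3044  0.06  ]
wcentroid (np.float64(332.8630060232526), np.float64(325.1612620815241))
[ 0.5616 -0.3081  0.06  ] [ 0.5612 -0.307   0.06  ]
tip [ 0.5629 -0.3047  0.1103] 0.0003343935561115471 tcp [ 0.5632 -0.3043  0.3033]
port [ 0.5621 -0.3052  0.0572]
[-1.1177  1.6721 50.3298]
[ 2.3151 -2.6956 50.3316]
[ 0.5234  1.4128 50.3283]
```

```bash
python3 -m inch '[[[1,0,5,0],[0,0,10,0],[0,0,10,0],[0,0,10,0],[0,0,10,0],[0,0,10,0],[0,0,10,0],[0,0,10,0],[0,0,0,0],[0,0,0,0]]]' && python3 -m inch '[[[0,0,10,0],[0,0,15,0],[0,0,15,0],[0,0,15,0],[0,0,15,0],[0,0,10,0],[0,0,5,0],[0,0,3,0],[0,0,0,0],[0,0,0,0],[0,0,0,0],[0,0,0,0],[0,0,0,0]]]' && python3 - <<'E'
from h import *
s=snap('side','s7');a=snap('scene','sc7')
x=manip.get_state();p=x['ee_pos'];print(p,x['ft_force'],x['clock'])
q=p+[0,0,-.078];print(q,proj(a,q),proj(s,q))
C=np.zeros((400,800,3),np.uint8)
for i,c in enumerate((a,s)):
  u,v=proj(c,[.562,-.305,.07]).astype(int);print(u,v);C[:,400*i:400*i+400]=cv2.resize(c['pixels'][v-25:v+25,u-25:u+25],(400,400))
cv2.imwrite('pics/z6.png',C)
E
```

```text
clock: 24.4
ee_pos: [0.5618, -0.3044, 0.227]
tcp_rot: [[-0.95, -0.313, -0.0], [-0.313, 0.95, 0.0], [0.0, 0.0, -1.0]]
ft_force: [0.4, 0.1, -2.1]
grip_width: 0.272
grasp_force: 59.0
clock: 25.7
ee_pos: [0.562, -0.3045, 0.1397]
tcp_rot: [[-0.95, -0.313, 0.001], [-0.313, 0.95, -0.0], [-0.0, -0.001, -1.0]]
ft_force: [0.1, -0.5, -1.8]
grip_width: 0.273
grasp_force: 59.0
[ 0.56195608 -0.30445445  0.13952334] [ 0.62844651  0.71965574 -1.32871576] 25.8
[ 0.56195608 -0.30445445  0.06152334] [171.36927711 196.51498208] [333.11739505 323.81214485]
170 194
333 321
```

View pics/z6.png

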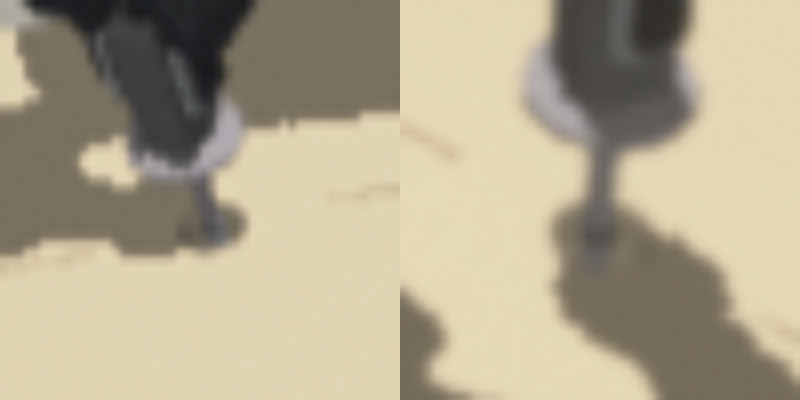

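Side: a dark band shows on the stem near (332.9,325.5), about at the port's centre. Scene is consistent, with the stem centred. I'll check the mark numerically along the stem.

```bash
python3 - <<'E'
from h import *
np.set_printoptions(precision=1,suppress=True)
for nm,tcp in(('s5',(.5422,.205,.4114)),('sc5',(.5422,.205,.4114)),('s6',(.5632,-.3043,.3033)),('sc6',(.5632,-.3043,.3033)),('s7',(.562,-.3045,.1395)),('sc7',(.562,-.3045,.1395))):
    c=load(nm);g=cv2.cvtColor(c['pixels'],cv2.COLOR_BGR2GRAY).astype(np.float32)
    ds=np.arange(-.034,-.100,-.003);uv=np.array([proj(c,np.array(tcp)+[0,0,d]) for d in ds],np.float32)
    best=np.min([cv2.remap(g,uv[:,0]+k,uv[:,1],1)[:,0] for k in(-1,-.5,0,.5,1)],0)
    mid=cv2.remap(g,uv[:,0],uv[:,1],1)[:,0]
    print(nm,' '.join(f'{int(-d*1000)}:{b:.0f}/{m:.0f}' for d,b,m in zip(ds,best,mid)))
E
```

```text
s5 34:83/90 37:88/101 40:89/106 43:90/105 46:93/105 49:93/102 52:93/102 55:95/103 58:97/105 61:96/104 64:95/101 67:93/100 70:92/101 73:89/98 76:82/90 79:78/89 82:84/95 85:91/99 88:94/101 91:95/105 94:96/105 97:95/103
sc5 34:62/64 37:71/75 40:85/89 43:103/111 46:139/154 49:143/153 52:109/118 55:91/95 58:85/89 61:85/89 64:87/89 67:88/88 70:88/90 73:87/92 76:84/91 79:80/86 82:77/83 85:81/87 88:86/94 91:83/97 94:82/98 97:84/98
s6 34:78/80 37:81/82 40:85/87 43:91/93 46:93/99 49:92/101 52:94/103 55:96/103 58:96/104 61:97/106 64:96/107 67:96/107 70:96/107 73:94/104 76:93/96 79:84/88 82:79/83 85:91/99 88:98/106 91:98/109 94:97/109 97:97/106
sc6 34:65/74 37:81/102 40:99/133 43:117/126 46:93/100 49:82/87 52:79/85 55:81/87 58:82/85 61:85/85 64:85/85 67:85/85 70:89/89 73:90/92 76:91/95 79:85/87 82:88/90 85:91/99 88:102/108 91:105/107 94:104/108 97:100/108
s7 34:79/80 37:86/87 40:89/89 43:92/92 46:94/94 49:102/104 52:103/113 55:106/120 58:108/125 61:107/124 64:107/123 67:106/121 70:102/110 73:99/103 76:96/99 79:88/89 82:81/83 85:86/89 88:97/99 91:100/102 94:103/104 97:105/107
sc7 34:64/71 37:73/90 40:89/124 43:113/147 46:137/145 49:113/119 52:99/99 55:91/91 58:88/88 61:90/94 64:88/92 67:88/89 70:88/88 73:87/89 76:85/92 79:81/88 82:82/91 85:86/98 88:96/110 91:115/133 94:155/175 97:187/201
```

Mark depth comes out at about 78 mm below the TCP once I allow for seeing the ring's front face, so it is about 1.5 mm high. Lowering that amount and letting it settle.

```bash
python3 -m inch '[[[0,0,0.8,0],[0,0,0.8,0],[0,0,0,0],[0,0,0,0],[0,0,0,0],[0,0,0,0],[0,0,0,0],[0,0,0,0]]]' && python3 - <<'E'
from h import *
x=manip.get_state();print(x['ee_pos'],x['ft_force'],x['joint_velocities'],x['grasp_force'])
if abs(x['ee_pos'][2]-.138)<.0015: print(manip.job_done())
E
```

```text
clock: 26.6
ee_pos: [0.5619, -0.3044, 0.1377]
tcp_rot: [[-0.95, -0.313, 0.0], [-0.313, 0.95, -0.0], [-0.0, -0.0, -1.0]]
ft_force: [-0.7, -1.0, -1.5]
grip_width: 0.275
grasp_force: 59.0
[ 0.5619186  -0.30441918  0.13772844] [-0.69172674 -0.97947648 -1.46347153] [ 2.72662854e-05 -6.80239317e-05  8.89471421e-04 -1.68983851e-03
  1.07853250e-04 -1.88499175e-03] 59.04446303844452
the job is handed in; nothing more can be done
None
```

The job is handed in at about 27 s: the plug stands released on the slab, and by my measurements the pyrometer is held upright and still, centred in the port, with its ring mark level with the lid top to within a millimetre or two.

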